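# Wind up the reading stand with its loose crank

### The arm

A 7-joint arm with a two-finger parallel gripper is mounted at the origin on a cart in front of the work surface, level with it; the furniture and walls round the work are solid. World frame = base frame: x ahead of the robot, y to its left, z up, the work surface at z = 0. Lengths are in m, angles in rad, forces in N, time in s.
With the tool pointing down it reaches from about 0.35 to 0.9 m from the base axis. Payload 8.1 kg.
Tool frame: the origin (TCP) lies between the finger pads; the fingertips stand 11 mm ahead of it and the grasp point (between the pads) lies 8 mm behind it; z points along the fingers, y is the line along which they close (so a half turn about z gives the same grasp; the last joint's range is limited). The gripper opens to 92 mm and grips with 3 to 60 N. Pads are 19 mm wide; open, the fingers measure 130 mm over their backs; the gripper's body (75 mm by 190 mm) begins 47 mm behind the grasp point.
Start: joints at [1.206, 0.434, 0.025, 1.573, -0.012, 1.134, -0.075], TCP at [0.162, -0.604, 0.238] pointing down, gripper open.
Joint ranges: [-2.62, 2.62], [-0.44, 2.09], [-1.27, 1.32], [0.08, 2.57], [-1.32, 4.46], [0.12, 2], [-2.74, 2.74]. Speed limits (rad/s): [2.22, 2.22, 3.01, 3.01, 3.14, 3.14, 3.14].

### API

Orientations are given as a rotation vector (axis times angle).
In Python, from cell import observe, get_image, camera_params, sign_off gives the robot as it stands.
- The arm moves only by the shell command python3 -m pendant 'ROWS' [FORCE]. ROWS is JSON, one flat list of numbers, 7 for each row, row after row: the shift along the tool's x, y, z in m, then the turn, a rotation vector about the tool's x, y, z in rad, then the finger opening in m, from 0 to 0.0918. In form: [dx, dy, dz, rx, ry, rz, jaw, dx, dy, dz, rx, ry, rz, jaw, ...]. A call has 1 to 10 rows; each row shifts and turns the commanded pose from where the row before left it, along the tool's axes as they then stand; what a row does not reach is not made up. A row lasts 1/8 s, in which the tool goes at most 62.5 mm and 10.7 degrees, less where a joint would pass 70% of its speed; a pose out of reach is approached as far as the arm can. A call is refused whole if a number of a shift passes 0.0625 or a number of a turn 0.188, either way. A call with a gripper value outside its range is refused whole. The fingers move at their own pace and stop on an object; FORCE is the grip in N (left out, the last holds). Time passes only in rows, so rows that do not move let the fingers close. It gives the time, the measured TCP pose, the force, the opening and the grip force at its end, in the units of the state.
- observe(): the state, without advancing time (a new reading comes with each control period).
- get_image(name): name is "scene" or "top" or "wrist"; returns the picture (420x560x3 uint8, red, green, blue); there is no depth.
- camera_params(name): a dict with "intrinsics" (3x3 intrinsics, pixels), "eye" and "rotation" of the camera in the world; the wrist camera has in their place "T_tool_cam" (4x4, takes a point from camera to tool coordinates, whose origin is the TCP and whose axes are the flange's). Camera axes: x right, y down, z forward; pixel columns grow to the right and rows downward; lengths in m; the calibration is good to about 2 mm. A picture is of the moment at which its call begins: read the wrist's pose just before it. camera_params takes no time and is no camera call.
- sign_off(): hands the job in; it is judged then, once.
The state is a dict: "clock": time; "joints": joint angles; "dq": joint speeds; "joint_efforts": joint torques, N m; "position": TCP position; "ee_rot": TCP orientation; "force": force on the tool from outside, world axes, zero at the start; "ft_torque": the same for the moment, N m; "width": opening from 0.0 (shut) to 1.0 (fully open); "gripper_force": force on a finger pad.
Only numpy, scipy, OpenCV 4.12 (cv2) and the standard library are available. Lean on these libraries where they do the work, as an engineer would, in place of code of your own. Each camera call takes 0.05 s, during which the arm holds its last target. There are 200 camera calls.

### The job

Fit the loose crank right down onto the square shaft of the reading stand and wind it clockwise (seen from above), full circle after full circle, until the book rest is all the way up against its stop. Move the stand only by way of the crank, leave the crank on the shaft, and do not push the other things on the table about.

Things in the scene. Friction and masses are not known exactly. Their poses are not given: they have to be found in the camera images.
- crank: loose dark steel crank, 0.22 kg, standing flat on the table, socket down. Origin: centre of the hub's underside; z up, x along the arm. Hub: 32 mm square (sides along x and y), 64 mm high, gripped on its upper 45 mm; from below it has a square socket 18 mm wide, 44 mm deep, sides along x and y. Arm: 22 mm wide, 12 mm thick, flush with the underside, to x = 86 mm
- crank_handle (a point): top centre of the crank's handle: upright black round post, 24 mm diameter, at x = 75 mm of the crank, from z = 12 to 70 mm. It is fixed to the arm and does not spin, so for full circles push it round with closed fingers, low down, rather than hold it
- stand: white reading stand fixed to the table. Origin: on the vertical axis of the square shaft, at table height; z up, x away from the robot at zero yaw, y towards the rest. Gearbox under the shaft: x -135 to 50, y -50 to 50 mm, top at z = 50 mm; base plate under the rest: x -130 to 140, y 55 to 352 mm, 10 mm thick. From its start the shaft takes 1.5 to 2.1 turns to a hard stop, clockwise from above
- collar (a point): centre of the round collar's top at the shaft's foot, on the shaft axis, z = 53 mm; does not turn with the shaft. With the crank fully on, its underside lies here. The shaft resists turning with 0.16 N m (2 to 3 N at the handle, more when turned fast) and stays where it is left; at the stop the force on the handle rises steeply (stop pushing at 10 to 15 N)
- shaft_tip (a point): tip of the steel shaft, z = 93 mm; does not turn with it. 16 mm square from z = 53 to 83 mm, above that a round nose, 15.8 narrowing to 11 mm, that centres the hub. How the square is turned is not told: in a wrong turn position the hub stands on its corners, underside at z = 83 mm. Press lightly and turn the crank, at most a quarter turn, until it drops; it fits within about 7 degrees
- rest: tilting wooden book rest, 262 mm long, 175 mm wide, with a book fixed on it, 45 mm thick in all. Origin: its hinge, at x = -115, y = 262, z = 30 mm of the stand; own x along the board, own z square to it. It starts tilted 0.15 to 0.3 rad and is at 0.75 rad at the stop, its upper edge then about 240 mm above the table. The edge towards the shaft is 174 mm from the shaft axis
- mug_far: white mug, 120x154x103 mm, at the back left; origin under its centre; a bystander
- water_glass: tall tumbler, 69 mm across, 189 mm high, at the left edge; origin under its centre; a bystander
- tablet_bottle: white tablet bottle, 60 mm across, 105 mm high, at the left edge; origin under its centre; a bystander
- dose_cup: small clear cup, 40 mm across, 42 mm high, at the near edge; origin under its centre; a bystander
- pill_vial: orange vial with white cap, 47 mm across, 118 mm high, near the front edge, between robot and crank; origin under its centre; a bystander
- blister_silver: flat silver blister strip, 45x103x11 mm, near the front edge on the right; origin under its centre; a bystander

How it is judged:
By the outcome, as a careful person would: the job done as asked, in the order asked, and still so for the second after the job is handed in, with the robot touching nothing.
It also fails if it takes over 72 s, if anything falls off the work surface, if the arm or the gripper's body presses on something with over 40 N, if the wrist force passes 120 N, or if a joint passes its speed limit or range.

## Working session

There is one attempt and no reset: what is moved stays moved. The work goes in short steps, Python scripts to look and compute and a shell command to move; the robot and the scene stay as the last step left them, time stands still between calls to the robot, and variables do not carry over. Pictures are saved under pics/ and viewed, at most 10 in all, crops included, and the job is handed in when it is done.

```bash
mkdir -p pics
cat > h.py <<'E'
import numpy as np, cv2
from scipy.spatial.transform import Rotation as R
from cell import observe, get_image, camera_params, sign_off
def cam(n):
    p=camera_params(n); K=np.array(p["intrinsics"])
    if n=="wrist":
        s=observe(); T=np.array(p["T_tool_cam"]); Rt=R.from_rotvec(s["ee_rot"]).as_matrix()
        return K,Rt@T[:3,3]+np.array(s["position"]),Rt@T[:3,:3]
    return K,np.array(p["eye"]),np.array(p["rotation"])
def ray(c,u,v,z):
    K,e,Rw=c; d=Rw@np.linalg.solve(K,[u,v,1.]); return e+d*(z-e[2])/d[2]
def proj(c,P):
    K,e,Rw=c; q=K@(Rw.T@(np.array(P)-e)); return q[:2]/q[2]
E
python3 - <<'E'
from h import *
for n in("top","scene"):
    c=cam(n); im=get_image(n); cv2.imwrite(f"pics/{n}0.png",im[:,:,::-1]); print(n,c)
s=observe(); print(s); print(R.from_rotvec(s["ee_rot"]).as_matrix().round(3)); print(camera_params("wrist"))
E
```

```text
top (array([[409.79730905,   0.        , 280.3736346 ],
       [  0.        , 409.79730905, 213.73625089],
       [  0.        ,   0.        ,   1.        ]]), array([0.38421492, 0.02969684, 1.23948313]), array([-2.20723567,  2.1439221 , -0.11424546]))
scene (array([[432.84518709,   0.        , 281.57418534],
       [  0.        , 432.84518709, 209.5331255 ],
       [  0.        ,   0.        ,   1.        ]]), array([0.00860089, 0.59691376, 0.94358544]), array([-0.96483434,  2.56342036, -0.94435129]))
{'clock': 0.1, 'joints': array([ 1.2063927 ,  0.43515563,  0.02494992,  1.57398537, -0.01159043,
        1.1339747 , -0.07514411]), 'dq': array([ 0.00143753, -0.00279501, -0.00078577, -0.00381937, -0.00015596,
        0.00025859,  0.0007012 ]), 'joint_efforts': array([ 3.34122655e-03, -6.69117665e+01,  9.88096744e-01, -3.15141428e+01,
       -6.05483260e-02,  3.75194033e-02,  7.57774728e-05]), 'position': array([ 0.16161618, -0.6033025 ,  0.23702974]), 'ee_rot': array([-3.11339987e+00, -4.09754571e-01,  4.75651128e-04]), 'force': array([ 0.20920349,  0.20550465, -0.40187963]), 'ft_torque': array([ 0.03142484,  0.02143255, -0.00016764]), 'gripper_force': 0.0, 'width': 0.998610739020495}
[[ 0.966  0.259 -0.   ]
 [ 0.259 -0.966  0.001]
 [-0.    -0.001 -1.   ]]
{'intrinsics': array([[342.34990845,   0.        , 282.24510914],
       [  0.        , 342.34990845, 211.41595384],
       [  0.        ,   0.        ,   1.        ]]), 'T_tool_cam': array([[-4.16393391e-04, -9.62132796e-01, -2.72580832e-01,
         7.34157469e-02],
       [ 9.99999912e-01, -4.12632586e-04, -7.11202281e-05,
        -2.13850489e-04],
       [-4.40486295e-05, -2.72580837e-01,  9.62132883e-01,
        -1.46972899e-01],
       [ 0.00000000e+00,  0.00000000e+00,  0.00000000e+00,
         1.00000000e+00]])}
```

View pics/top0.png

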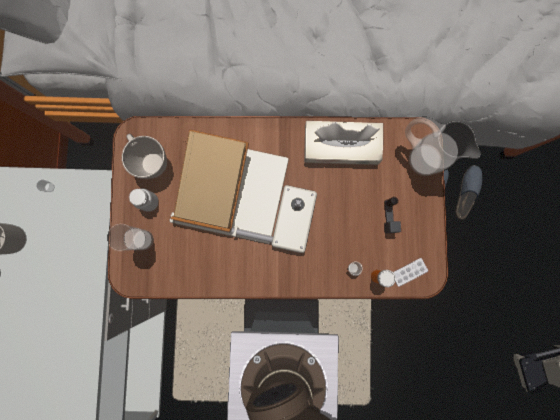

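View pics/scene0.png

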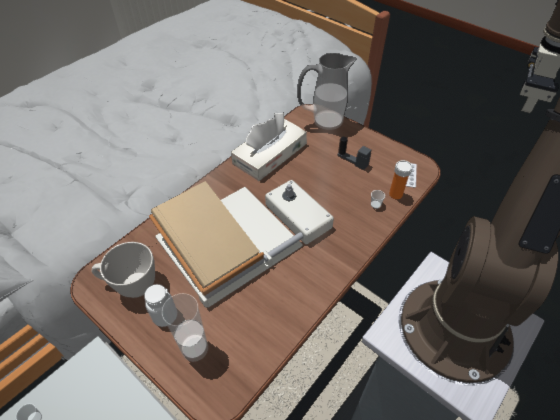

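Top view: the crank's hub is at about (393,227), its handle at (392,202), the shaft collar at (298,204), and the gearbox's white top spans (274..316, 187..250). The scene view shows the hub at (364,157), the handle at (343,147) and the shaft at (290,193). The vial stands at (386,279) in top.

```bash
sed -i 's/np.array(p\["rotation"\])/R.from_rotvec(p["rotation"]).as_matrix() if np.size(p["rotation"])==3 else np.array(p["rotation"])/' h.py
python3 - <<'E'
from h import *
c=cam("top"); im=get_image("top"); 
print("corner",ray(c,393,227,.064),ray(c,392,202,.07),"shaft",ray(c,298,204,.07), "vial",ray(c,386,279,.118),"dose",ray(c,355,269,.04))
cs=cam("scene"); print("scene hub",ray(cs,364,151,.064),"handle",ray(cs,343,139,.07),"shaft tip",ray(cs,290,186,.093))
g=im.max(2); sub=(g<60).astype(np.uint8); m=np.zeros_like(sub); m[190:240,378:405]=sub[190:240,378:405]
for k in range(192,240): print(k,''.join('%4d'%x for x in g[k,380:406]))
w=((im.min(2)>150)).astype(np.uint8); w2=np.zeros_like(w); w2[182:256,268:322]=w[182:256,268:322]
cn=max(cv2.findContours(w2,0,1)[0],key=cv2.contourArea); r=cv2.minAreaRect(cn); print(r)
print([ray(c,*p,.05).round(3) for p in cv2.boxPoints(r)])
E
python3 - <<'E'
import cv2
a=cv2.imread('pics/top0.png')[180:290,265:435]; b=cv2.imread('pics/scene0.png')[120:250,250:420]
a=cv2.resize(a,(790,511),interpolation=2)
cv2.imwrite('pics/c0.png',a)
E
```

```text
corner [ 0.46948698 -0.30387285  0.064     ] [ 0.54117758 -0.29912972  0.07      ] shaft [ 0.52729364 -0.02826967  0.07      ] vial [ 0.32358562 -0.26979901  0.118     ] dose [ 0.34561666 -0.20017946  0.04      ]
scene hub [ 0.46930839 -0.30532324  0.064     ] handle [ 0.54590162 -0.30227559  0.07      ] shaft tip [ 0.52502966 -0.02617674  0.093     ]
192  131 136 144 142 138 142 149 148 148 144 139 137 141 139 135 135 136 135 133 133 132 139 143 144 145 142
193  134 136 140 142 134 140 146 146 146 141 139 138 144 139 131 133 133 136 131 132 130 136 144 140 146 137
194  132 137 141 143 136 144 148 150 144 143 142 137 141 137 135 137 137 138 132 133 134 136 141 142 144 143
195  134 135 142 142 135 143 144 147 146 145 137 140 146 141 133 136 138 134 134 132 134 137 140 140 143 144
196  130 134 145 140 140 142 147 148 144 143 141 137 133 105 115 117 138 139 132 135 136 137 136 141 142 141
197  132 138 140 145 141 142 148 150 146 144 136 103  80  62  67  72 103 132 133 133 131 136 137 142 143 144
198  130 136 138 142 138 142 144 150 141 102  75  53  56  42  45  46  57  93 130 132 138 136
[... 4013 characters left out ...]
 137 131 138 139 137 133 133 133 129
236  130 131 137 140 131  75  61  70  72  70  69  68  67  65  79 134 141 136 136 136 137 138 131 131 131 129
237  131 134 133 140 131  79  67  71  65  70  66  64  67  66  69 102 131 135 135 139 140 138 131 134 129 131
238  129 131 135 136 138 115  78  77  79  77  78  75  70  74  83 122 137 137 136 141 137 138 133 130 133 130
239  133 131 135 137 136 136 130 131 134 130 131 131 133 126 124 136 137 132 137 139 140 137 134 133 130 132
((286.1436462402344, 215.3941192626953), (49.356361389160156, 63.614864349365234), 11.9761323928833)
[array([0.417, 0.091, 0.05 ]), array([0.601, 0.059, 0.05 ]), array([ 0.575, -0.084,  0.05 ]), array([ 0.392, -0.049,  0.05 ])]
```

View pics/c0.png

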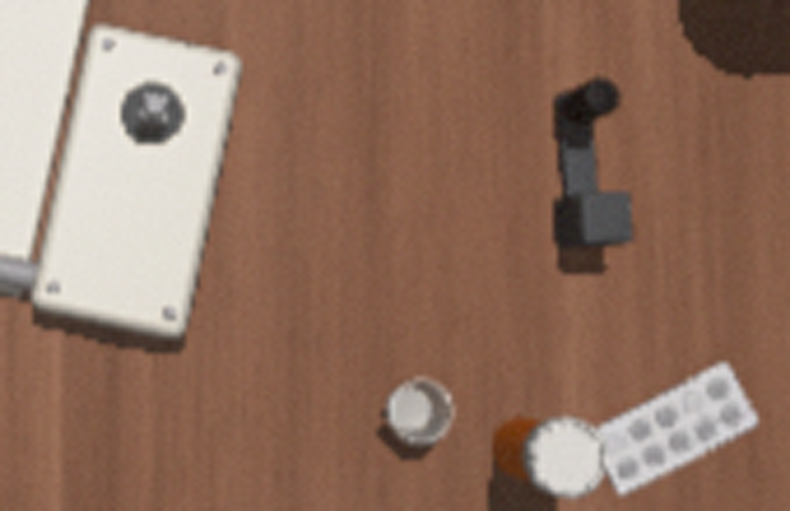

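The crop puts the hub-top centre at (395,226.5) and the handle top at (395.2,200.4). The shaft tip is at about (298.4,202) and the collar centre at (297.7,204).

Run:
```python
from h import *
c=cam("top")
h=ray(c,395.2,226.5,.064);k=ray(c,395.2,200.4,.07);t=ray(c,298.4,202,.093);o=ray(c,297.7,204.1,.053)
print(h,k,np.linalg.norm((k-h)[:2]),np.degrees(np.arctan2(*(k-h)[1::-1])),t,o)
g=np.array([[.417,.091],[.601,.059],[.575,-.084],[.392,-.049]])
print("stand yaw",np.degrees(np.arctan2(*(g[1]-g[0])[::-1])),np.degrees(np.arctan2(*(g[2]-g[3])[::-1])), "ctr",g.mean(0))
Rt=R.from_rotvec(observe()["ee_rot"]).as_matrix(); d=h-np.array(observe()["position"]); d[2]=0; print("tool delta",Rt.T@d)
```

```text
[ 0.47111623 -0.31022301  0.064     ] [ 0.5461048  -0.30836948  0.07      ] 0.07501148015993285 1.415918798205104 [ 0.53019098 -0.0281186   0.093     ] [ 0.52905375 -0.02824442  0.053     ]
stand yaw -9.865806943084367 -10.827453103825391 ctr [0.49625 0.00425]
tool delta [ 3.74796842e-01 -2.03087635e-01  2.04490042e-04]
```

```bash
python3 -m pendant '[0.054,-0.029,0,0,0,0,0.0918, 0.054,-0.029,0,0,0,0,0.0918, 0.054,-0.029,0,0,0,0,0.0918, 0.054,-0.029,0,0,0,0,0.0918, 0.054,-0.029,0,0,0,0,0.0918, 0.054,-0.029,0,0,0,0,0.0918, 0.051,-0.029,0,0,0,0,0.0918, 0,0,0,0,0,0.118,0.0918, 0,0,0,0,0,0.118,0.0918, 0,0,0,0,0,0,0.0918]' 20
python3 - <<'E'
from h import *
s=observe(); print(s["joints"].round(3),R.from_rotvec(s["ee_rot"]).as_matrix().round(3),s["position"])
c=cam("wrist"); im=get_image("wrist"); cv2.imwrite("pics/w1.png",im[:,:,::-1])
print(proj(c,[.4711,-.3102,.064]),proj(c,[.5461,-.3084,.07]))
E
```

```text
clock: 1.4
position: [0.4714, -0.3104, 0.2375]
ee_rot: [-3.141, -0.042, 0.001]
force: [0.3, -0.6, 0.6]
width: 0.999
gripper_force: 0.0
[ 0.548  0.341 -0.081  1.718  0.031  1.084 -1.086] [[ 1.     0.027 -0.001]
 [ 0.027 -1.     0.   ]
 [-0.001 -0.    -1.   ]] [ 0.47136146 -0.31038183  0.23748136]
[282.29915763 194.09426447] [282.49968922 112.66065826]
```

View pics/w1.png

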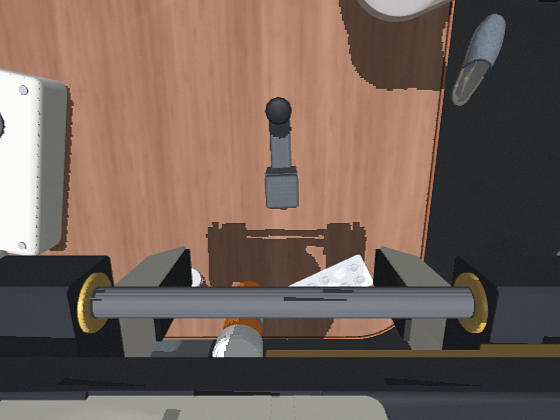

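The wrist view shows the hub top at (282,192) and the handle top at (278,107), so the tool is about 2 mm short in x and 2° off. I'm correcting both, descending and gripping.

```bash
python3 -m pendant '[0.002,0,0.05,0,0,-0.03,0.0918, 0,0,0.05,0,0,0,0.0918, 0,0,0.05,0,0,0,0.0918, 0,0,0.035,0,0,0,0.0918, 0,0,0.018,0,0,0,0.0918, 0,0,0,0,0,0,0.0918, 0,0,0,0,0,0,0.025, 0,0,0,0,0,0,0.025, 0,0,0,0,0,0,0.025, 0,0,0,0,0,0,0.025]' 30
python3 -m pendant '[0,0,0,0,0,0,0.025, 0,0,0,0,0,0,0.025, 0,0,0,0,0,0,0.025]' 40
```

```text
clock: 2.7
position: [0.4736, -0.3107, 0.0352]
ee_rot: [3.14, 0.088, 0.001]
force: [0.5, 0.6, -0.8]
width: 0.613
gripper_force: 0.0
clock: 3.08
position: [0.4733, -0.3104, 0.0347]
ee_rot: [-3.14, -0.088, 0.0]
force: [-0.4, 0.7, 0.5]
width: 0.346
gripper_force: 39.8
```

```bash
python3 -m pendant '[0,0,-0.03,0,0,0,0.025, 0,0,-0.045,0,0,0,0.025, 0,0,-0.045,0,0,0,0.025, 0,0,-0.045,0,0,0,0.025, 0.017,-0.048,0,0,0,0,0.025, 0.017,-0.048,0,0,0,0,0.025, 0.017,-0.048,0,0,0,0,0.025, 0.017,-0.047,0,0,0,0,0.025, 0,0,0,0,0,0,0.025]' 40
python3 - <<'E'
from h import *
s=observe(); print(s["joints"].round(3),s["position"],R.from_rotvec(s["ee_rot"]).as_matrix()[:2,0])
c=cam("wrist"); im=get_image("wrist"); cv2.imwrite("pics/w2.png",im[:,:,::-1])
u=proj(c,[.5302,-.028,.093]);print(u, proj(c,[.529,-.028,.053]))
x,y=u.astype(int);x0=max(x-60,0);y0=max(y-60,0); print(x0,y0)
cr=cv2.resize(im[y0:y0+120,x0:x0+160],None,fx=4,fy=4,interpolation=2); 
cv2.imwrite("pics/w2c.png",cr[:,:,::-1])
E
```

```text
clock: 4.2
position: [0.5314, -0.1106, 0.1994]
ee_rot: [-3.137, -0.099, 0.0]
force: [0.2, -0.7, -3.0]
width: 0.345
gripper_force: 39.8
[ 0.234  0.349 -0.164  1.813  0.064  0.985 -1.463] [ 0.53143515 -0.11062549  0.19938282] [0.99799075 0.06335959]
[175.39487417 208.35320506] [189.16694451 197.67534182]
115 148
```

View pics/w2.png

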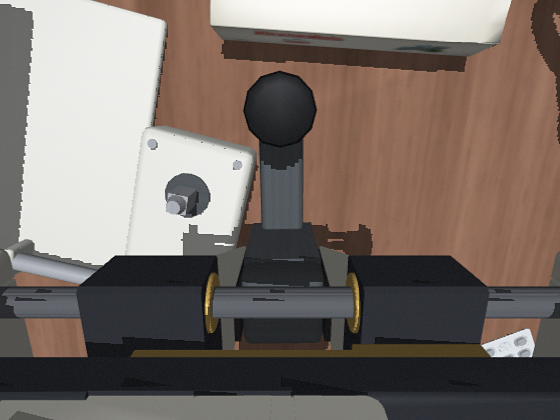

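View pics/w2c.png

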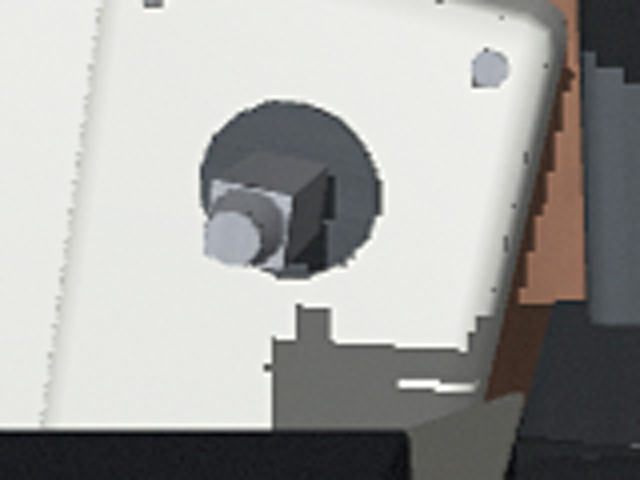

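The wrist view shows the shaft clearly: the tip is at (173.5,207.8), the collar centre at (187.8,195.5), and three of the square's top corners can be seen at crop (210,178), (294,193) and (285,268).

Run:
```python
from h import *
c=cam("wrist"); s=observe()
f=lambda x,y,z:ray(c,115+x/4,148+y/4,z)
t=f(234,239,.093);o=f(291,190,.053);A,B,C=f(210,178,.083),f(294,193,.083),f(285,268,.083)
print(t,o,np.linalg.norm(A-B),np.linalg.norm(B-C),"sq centre",(A+C)/2)
ang=lambda d:np.degrees(np.arctan2(d[1],d[0]))
print("edges",ang(A-B)-90,ang(B-C))
Rt=R.from_rotvec(s["ee_rot"]).as_matrix(); print("tool yaw",ang(Rt[:,0]),Rt[:,2])
# crank yaw check: handle silhouette
p=(t+o)/2; d=p-np.array(s["position"]); d[2]=0; print("shaft",p,"tool delta",Rt.T@d)
```

```text
[ 0.53015333 -0.0299653   0.093     ] [ 0.53041918 -0.03024634  0.053     ] 0.016583028454809783 0.015716344838157623 sq centre [ 0.53061641 -0.02966662  0.083     ]
edges -7.10337379960437 -7.44108765536038
tool yaw 3.439889036828599 [-9.70435365e-04  7.04947945e-04 -9.99999281e-01]
shaft [ 0.53028625 -0.03010582  0.073     ] tool delta [ 4.59288447e-03 -8.35316514e-02  5.93884197e-05]
```

Shaft axis at (0.530,-0.030), with the square at -7.3°. I'm moving over it and turning by -10.7°.

```bash
python3 -m pendant '[0.0015,-0.028,0,0,0,0,0.025, 0.0015,-0.028,0,0,0,0,0.025, 0.0016,-0.0275,0,0,0,0,0.025, 0,0,0,0,0,0.095,0.025, 0,0,0.02,0,0,0.092,0.025, 0,0,0.03,0,0,0,0.025, 0,0,0.012,0,0,0,0.025, 0,0,0,0,0,0,0.025]' 40
python3 - <<'E'
from h import *
s=observe(); Rt=R.from_rotvec(s["ee_rot"]).as_matrix(); d=np.array([.5303,-.0301,s["position"][2]])-s["position"]
print(s["position"],"delta",Rt.T@d,"yaw",np.degrees(np.arctan2(Rt[1,0],Rt[0,0])),Rt[:,2],s["joints"].round(2))
E
```

```text
clock: 5.25
position: [0.53, -0.0333, 0.1371]
ee_rot: [3.134, -0.207, -0.003]
force: [0.2, -0.0, -2.5]
width: 0.344
gripper_force: 39.8
[ 0.52999101 -0.03325372  0.13712188] delta [-1.09336672e-04 -3.16692987e-03 -1.58330771e-06] yaw -7.573123600311476 [-1.99122211e-03 -3.06951494e-04 -9.99997970e-01] [ 0.07  0.4  -0.15  1.91  0.08  0.84 -1.82]
```

```bash
python3 -m pendant '[0,-0.0032,0,0,0,0,0.025, 0,0,0.004,0,0,0,0.025, 0,0,0.004,0,0,0,0.025, 0,0,0.004,0,0,0,0.025, 0,0,0.004,0,0,0,0.025, 0,0,0.004,0,0,0,0.025, 0,0,0,0,0,0,0.025]' 40
```

```text
clock: 6.12
position: [0.5316, -0.0281, 0.1175]
ee_rot: [-3.134, 0.204, -0.001]
force: [2.3, 4.6, -5.0]
width: 0.346
gripper_force: 39.8
```

```bash
python3 -m pendant '[0.001,-0.0015,0,0,0,0,0.025, 0,0,0.003,0,0,0,0.025, 0,0,0.003,0,0,0,0.025, 0,0,0,0,0,0,0.025]' 40
```

```text
clock: 6.62
position: [0.5319, -0.0272, 0.1113]
ee_rot: [-3.134, 0.205, 0.001]
force: [0.3, 5.5, -5.1]
width: 0.348
gripper_force: 39.8
```

```bash
python3 -m pendant '[0,-0.0015,0.003,0,0,0,0.025, 0,0,0.004,0,0,0,0.025, 0,0,0.004,0,0,0,0.025, 0,0,0.004,0,0,0,0.025, 0,0,0.004,0,0,0,0.025, 0,0,0.003,0,0,0,0.025, 0,0,0,0,0,0,0.025]' 40
```

```text
clock: 7.5
position: [0.532, -0.0265, 0.0892]
ee_rot: [3.135, -0.206, -0.002]
force: [-3.1, 0.4, -4.1]
width: 0.349
gripper_force: 39.8
```

```bash
python3 -m pendant '[0,0,0.002,0,0,0,0.025, 0,0,0.002,0,0,0,0.025, 0,0,0,0,0,0,0.025]' 40
```

```text
clock: 7.88
position: [0.5322, -0.0264, 0.0876]
ee_rot: [3.134, -0.206, 0.001]
force: [-13.0, -0.2, 23.5]
width: 0.346
gripper_force: 39.9
```

The hub is seated: its underside is at z≈0.053 and the press is 23 N. I'm releasing it, rising, then closing the fingers and turning to about yaw 90°.

```bash
cat > st.py <<'E'
from h import *
s=observe(); Rt=R.from_rotvec(s["ee_rot"]).as_matrix(); p=s["position"]; a=np.array([.531,-.028])
d=p[:2]-a
print("pos",p.round(4),"yaw",np.degrees(np.arctan2(Rt[1,0],Rt[0,0])).round(1),"polar",(np.linalg.norm(d)*1e3).round(1),np.degrees(np.arctan2(d[1],d[0])).round(1),"F",s["force"].round(1),"T",s["ft_torque"].round(2),"j",s["joints"].round(2),s["clock"])
E
python3 -m pendant '[0,0,-0.002,0,0,0,0.06, 0,0,0,0,0,0,0.06, 0,0,0,0,0,0,0.06, 0,0,-0.02,0,0,0,0.06, 0,0,-0.03,0,0,0,0.06, 0,0,-0.03,0,0,0,0.06, 0,0,-0.01,0,0,-0.18,0, 0,0,0,0,0,-0.18,0]' 40
python3 -m pendant '[0,0,0,0,0,-0.18,0, 0,0,0,0,0,-0.18,0, 0,0,0,0,0,-0.18,0, 0,0,0,0,0,-0.18,0, 0,0,0,0,0,-0.18,0, 0,0,0,0,0,-0.18,0, 0,0,0,0,0,-0.18,0, 0,0,0,0,0,-0.08,0, 0,0,0,0,0,0,0]' 40
python3 st.py
python3 - <<'E'
from h import *
c=cam("top"); im=get_image("top"); cv2.imwrite("pics/top2.png",cv2.resize(im[110:260,160:360],None,fx=4,fy=4,interpolation=2)[:,:,::-1])
E
```

```text
clock: 8.88
position: [0.5334, -0.0264, 0.1788]
ee_rot: [3.12, 0.368, 0.004]
force: [-1.5, 0.5, -0.5]
width: 0.488
gripper_force: 0.0
clock: 10.0
position: [0.5326, -0.0266, 0.1775]
ee_rot: [-2.225, -2.218, -0.0]
force: [-0.6, 0.4, -0.3]
width: 0.005
gripper_force: 0.0
pos [ 0.5326 -0.0266  0.1775] yaw 89.8 polar 2.1 41.8 F [-0.6  0.4 -0.3] T [-0.02 -0.1   0.06] j [ 0.35  0.4  -0.53  1.84  0.25  0.96 -0.29] 10.0
```

View pics/top2.png

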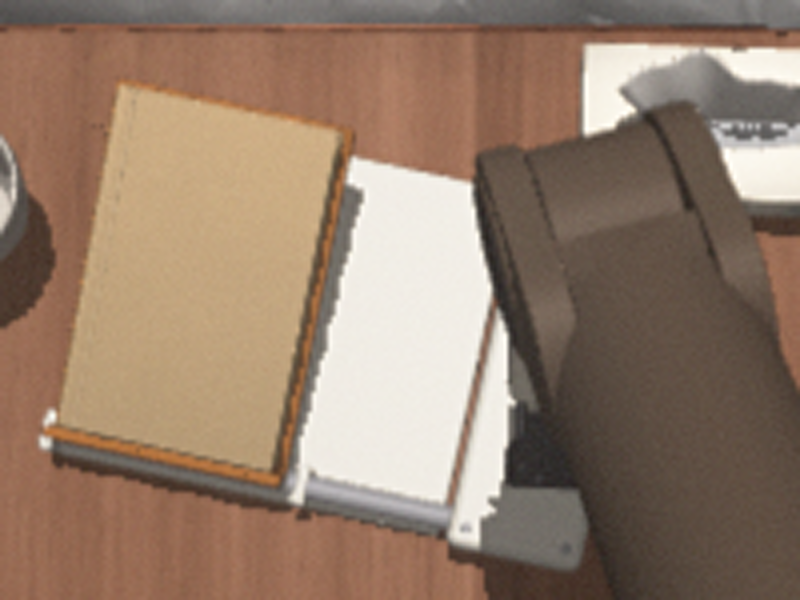

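The top crop shows the rest at its low tilt (brown board, near edge at crop x≈285–350) and the tissue box just beyond the circle. I'll check how close and how tall the tissue is.

Run:
```python
from h import *
c=cam("top");s=cam("scene")
def tri(a,b):
    M=[];r=[]
    A=np.zeros((6,5))
    d1=ray(c,*a,0)-c[1];d2=ray(s,*b,0)-s[1];d1/=np.linalg.norm(d1);d2/=np.linalg.norm(d2)
    A=np.c_[d1,-d2];x,_,_,_=np.linalg.lstsq(A,s[1]-c[1],rcond=None)
    p,q=c[1]+x[0]*d1,s[1]+x[1]*d2; return ((p+q)/2).round(3),np.linalg.norm(p-q).round(4)
im=get_image("scene"); 
print("box near-left top corner",tri((306,164),(232,154)),tri((306,121),(262,176-12)))
for z in(.0,.05,.08,.12): print(z,"L near",ray(c,306,164,z),"peak scene",ray(s,281,116,z),"peak2",ray(s,250,136,z),"box right/near",ray(s,306,145,z))
a=cv2.imread("pics/scene0.png")[105:185,225:315]; b=cv2.imread("pics/top0.png")[112:172,298:390]
cv2.imwrite("pics/tis.png",np.hstack([cv2.resize(a,(390,347),interpolation=2),cv2.resize(b,(400,347),interpolation=2)]))
```

```text
box near-left top corner (array([ 0.665, -0.013,  0.131]), np.float64(0.0916)) (array([ 0.741, -0.073,  0.026]), np.float64(0.1012))
0.0 L near [ 0.66049293 -0.05332083  0.        ] peak scene [ 0.82542147 -0.33095213  0.        ] peak2 [ 0.83226914 -0.18140873  0.        ] box right/near [ 0.66252254 -0.26986255  0.        ]
0.05 L near [ 0.64934804 -0.04997195  0.05      ] peak scene [ 0.78213866 -0.2817851   0.05      ] peak2 [ 0.78862348 -0.14016591  0.05      ] box right/near [ 0.62787164 -0.22393262  0.05      ]
0.08 L near [ 0.64266111 -0.04796262  0.08      ] peak scene [ 0.75616897 -0.25228488  0.08      ] peak2 [ 0.76243608 -0.11542022  0.08      ] box right/near [ 0.6070811  -0.19637466  0.08      ]
0.12 L near [ 0.6337452  -0.04528351  0.12      ] peak scene [ 0.72154273 -0.21295126  0.12      ] peak2 [ 0.72751955 -0.08242597  0.12      ] box right/near [ 0.57936039 -0.15963071  0.12      ]
```

View pics/tis.png

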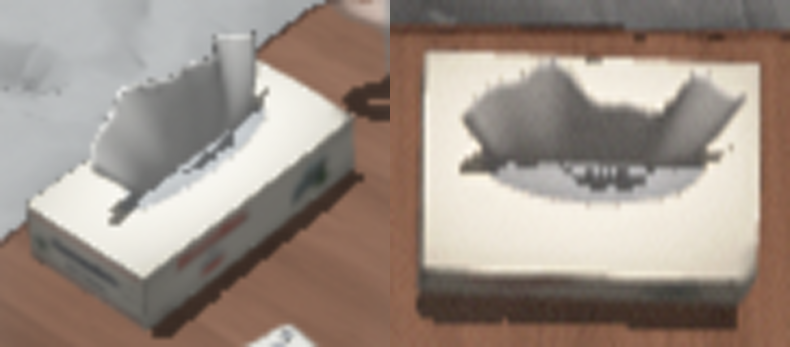

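Clear: the box's near face is at x≈0.66 and it is low, and the tuft (≤0.12 m) sits at x≥0.70, below the gripper body. I'm putting the finger behind the handle.

```bash
python3 -m pendant '[0.0155,0.033,0,0,0,0,0, 0.0155,0.032,0,0,0,0,0, 0,0,0.03,0,0,0,0, 0,0,0.03,0,0,0,0, 0,0,0.02,0,0,0,0, 0,0,0.011,0,0,0,0, 0,0,0,0,0,0,0]' 40; python3 st.py
```

```text
clock: 10.98
position: [0.5973, 0.0044, 0.0863]
ee_rot: [-2.224, -2.218, 0.001]
force: [-0.1, -0.3, 0.9]
width: 0.007
gripper_force: 0.0
pos [0.5973 0.0044 0.0863] yaw 89.9 polar 73.8 26.1 F [-0.1 -0.3  0.9] T [-0.01 -0.09  0.02] j [ 0.23  0.6  -0.47  1.77  0.35  0.85 -0.41] 10.975
```

Run:
```python
import numpy as np
a=np.radians(27-9*np.arange(41)); p=74*np.c_[np.cos(a),np.sin(a)]; d=np.diff(p,axis=0)
for i in range(4): print(27-90*i,' '.join(f'{y/1e3:.4f},{x/1e3:.4f}' for x,y in d[10*i:10*i+10]))
```

```text
27 -0.0107,0.0044 -0.0113,0.0027 -0.0116,0.0009 -0.0116,-0.0009 -0.0113,-0.0027 -0.0107,-0.0044 -0.0099,-0.0061 -0.0088,-0.0075 -0.0075,-0.0088 -0.0061,-0.0099
-63 -0.0044,-0.0107 -0.0027,-0.0113 -0.0009,-0.0116 0.0009,-0.0116 0.0027,-0.0113 0.0044,-0.0107 0.0061,-0.0099 0.0075,-0.0088 0.0088,-0.0075 0.0099,-0.0061
-153 0.0107,-0.0044 0.0113,-0.0027 0.0116,-0.0009 0.0116,0.0009 0.0113,0.0027 0.0107,0.0044 0.0099,0.0061 0.0088,0.0075 0.0075,0.0088 0.0061,0.0099
-243 0.0044,0.0107 0.0027,0.0113 0.0009,0.0116 -0.0009,0.0116 -0.0027,0.0113 -0.0044,0.0107 -0.0061,0.0099 -0.0075,0.0088 -0.0088,0.0075 -0.0099,0.0061
```

```bash
python3 -m pendant '[-0.0107,0.0044,0,0,0,0,0, -0.0113,0.0027,0,0,0,0,0, -0.0116,0.0009,0,0,0,0,0, -0.0116,-0.0009,0,0,0,0,0, -0.0113,-0.0027,0,0,0,0,0]'; python3 st.py
```

```text
clock: 11.6
position: [0.6009, -0.0515, 0.0866]
ee_rot: [-2.222, -2.218, -0.0]
force: [-4.0, 6.8, -0.5]
width: 0.003
gripper_force: 3.7
pos [ 0.6009 -0.0515  0.0866] yaw 89.9 polar 73.7 -18.6 F [-4.   6.8 -0.5] T [ 1.6   0.8  -0.14] j [ 0.32  0.61 -0.47  1.76  0.35  0.86 -0.31] 11.6
```

```bash
python3 -m pendant '[-0.0107,-0.0044,0,0,0,0,0, -0.0099,-0.0061,0,0,0,0,0, -0.0088,-0.0075,0,0,0,0,0, -0.0075,-0.0088,0,0,0,0,0, -0.0061,-0.0099,0,0,0,0,0]'; python3 st.py; python3 -m pendant '[-0.0044,-0.0107,0,0,0,0,0, -0.0027,-0.0113,0,0,0,0,0, -0.0009,-0.0116,0,0,0,0,0, 0.0009,-0.0116,0,0,0,0,0, 0.0027,-0.0113,0,0,0,0,0]'; python3 st.py
```

```text
clock: 12.22
position: [0.562, -0.0822, 0.0852]
ee_rot: [-2.205, -2.218, -0.012]
force: [-5.3, 46.9, -14.3]
width: 0.005
gripper_force: 19.0
pos [ 0.562  -0.0822  0.0852] yaw 90.3 polar 62.5 -60.2 F [ -5.3  46.9 -14.3] T [ 9.34  0.47 -0.88] j [ 0.41  0.57 -0.49  1.84  0.34  0.82 -0.24] 12.225
clock: 12.85
position: [0.5087, -0.1002, 0.0873]
ee_rot: [2.224, 2.216, 0.001]
force: [4.0, -0.7, 0.6]
width: 0.008
gripper_force: 1.7
pos [ 0.5087 -0.1002  0.0873] yaw 89.8 polar 75.6 -107.1 F [ 4.  -0.7  0.6] T [-0.02 -0.85 -0.05] j [ 0.46  0.5  -0.49  1.97  0.34  0.75 -0.24] 12.85
```

At finger angle -60° the long finger face was pushing almost radially, giving a 47 N peak. I'm laying out a path that keeps the contact normal near the tangent for a fixed tool yaw.

```bash
cat > path.py <<'E'
import numpy as np
def c(deg):
    th=np.radians(deg); t=np.array([np.sin(th),-np.cos(th)]); f=np.clip(1.5*t,-1,1)
    return 75*np.array([np.cos(th),np.sin(th)])-12*t-np.array([19,9.5])*f
def table(a0,step,n,per=10):
    p=np.array([c(a0-step*i) for i in range(n+1)]); d=np.diff(p,axis=0)/1e3
    for i in range(0,n,per): print(round(a0-step*i,1),'abs',(p[i]/1e3+[.531,-.028]).round(4),' '.join(f'{y:.4f},{x:.4f}' for x,y in d[i:i+per]))
if __name__=="__main__": table(-132,9,40,5)
E
python3 path.py
```

```text
-132 abs [ 0.5087 -0.1013] 0.0072,-0.0105 0.0086,-0.0119 0.0098,-0.0108 0.0107,-0.0094 0.0114,-0.0078
-177 abs [ 0.4582 -0.0534] 0.0118,-0.0060 0.0119,-0.0041 0.0117,-0.0021 0.0112,0.0000 0.0105,0.0022
-222 abs [0.4482 0.0038] 0.0100,0.0072 0.0101,0.0086 0.0088,0.0098 0.0073,0.0107 0.0056,0.0114
-267 abs [0.4961 0.0455] 0.0038,0.0118 0.0019,0.0119 -0.0000,0.0117 -0.0020,0.0112 -0.0039,0.0105
-312 abs [0.5533 0.0453] -0.0072,0.0105 -0.0086,0.0119 -0.0098,0.0108 -0.0107,0.0094 -0.0114,0.0078
-357 abs [ 0.6038 -0.0026] -0.0118,0.0060 -0.0119,0.0041 -0.0117,0.0021 -0.0112,-0.0000 -0.0105,-0.0022
-402 abs [ 0.6138 -0.0598] -0.0100,-0.0072 -0.0101,-0.0086 -0.0088,-0.0098 -0.0073,-0.0107 -0.0056,-0.0114
-447 abs [ 0.5659 -0.1015] -0.0038,-0.0118 -0.0019,-0.0119 0.0000,-0.0117 0.0020,-0.0112 0.0039,-0.0105
```

```bash
python3 -m pendant '[0.0072,-0.0105,0,0,0,0,0, 0.0086,-0.0119,0,0,0,0,0, 0.0098,-0.0108,0,0,0,0,0, 0.0107,-0.0094,0,0,0,0,0, 0.0114,-0.0078,0,0,0,0,0]'; python3 st.py
```

```text
clock: 13.48
position: [0.4572, -0.0509, 0.0866]
ee_rot: [-2.224, -2.219, 0.001]
force: [1.8, -2.8, 1.0]
width: 0.003
gripper_force: 1.2
pos [ 0.4572 -0.0509  0.0866] yaw 89.9 polar 77.2 -162.8 F [ 1.8 -2.8  1. ] T [-0.58 -0.43 -0.05] j [ 0.4   0.43 -0.52  2.1   0.33  0.69 -0.34] 13.475
```

```bash
python3 -m pendant '[0.0118,-0.0060,0,0,0,0,0, 0.0119,-0.0041,0,0,0,0,0, 0.0117,-0.0021,0,0,0,0,0, 0.0112,0,0,0,0,0,0, 0.0105,0.0022,0,0,0,0,0]'; python3 st.py
```

```text
clock: 14.1
position: [0.4479, 0.0063, 0.0865]
ee_rot: [-2.223, -2.219, 0.001]
force: [-1.0, -3.0, 0.1]
width: 0.001
gripper_force: 1.3
pos [0.4479 0.0063 0.0865] yaw 89.9 polar 89.9 157.6 F [-1.  -3.   0.1] T [-0.55 -0.07 -0.08] j [ 0.28  0.41 -0.53  2.13  0.33  0.68 -0.47] 14.1
```

```bash
python3 -m pendant '[0.0090,0.0072,0,0,0,0,0, 0.0095,0.0086,0,0,0,0,0, 0.0088,0.0098,0,0,0,0,0, 0.0073,0.0107,0,0,0,0,0, 0.0056,0.0114,0,0,0,0,0]'; python3 st.py
python3 -m pendant '[0.0038,0.0118,0,0,0,0,0, 0.0019,0.0119,0,0,0,0,0, 0,0.0117,0,0,0,0,0, -0.0020,0.0112,0,0,0,0,0, -0.0039,0.0105,0,0,0,0,0]'; python3 st.py
```

```text
clock: 14.72
position: [0.4967, 0.0463, 0.0866]
ee_rot: [-2.223, -2.219, 0.0]
force: [-2.0, -2.4, -0.1]
width: 0.004
gripper_force: 1.3
pos [0.4967 0.0463 0.0866] yaw 89.9 polar 81.8 114.8 F [-2.  -2.4 -0.1] T [-0.34  0.33 -0.01] j [ 0.19  0.48 -0.51  2.01  0.34  0.74 -0.54] 14.725
clock: 15.35
position: [0.5531, 0.0447, 0.0864]
ee_rot: [-2.224, -2.218, 0.003]
force: [-5.7, -1.8, 0.6]
width: 0.005
gripper_force: 2.5
pos [0.5531 0.0447 0.0864] yaw 89.9 polar 76.0 73.1 F [-5.7 -1.8  0.6] T [-0.44  0.86 -0.08] j [ 0.18  0.55 -0.5   1.88  0.35  0.8  -0.51] 15.35
```

```bash
python3 -m pendant '[-0.0072,0.0105,0,0,0,0,0, -0.0086,0.0119,0,0,0,0,0, -0.0098,0.0108,0,0,0,0,0, -0.0107,0.0094,0,0,0,0,0, -0.0114,0.0078,0,0,0,0,0]'; python3 st.py
python3 -m pendant '[-0.0118,0.0060,0,0,0,0,0, -0.0119,0.0041,0,0,0,0,0, -0.0117,0.0021,0,0,0,0,0, -0.0112,0,0,0,0,0,0, -0.0105,-0.0022,0,0,0,0,0]'; python3 st.py
```

```text
clock: 15.98
position: [0.6044, -0.0028, 0.0868]
ee_rot: [2.223, 2.219, 0.001]
force: [-1.2, 3.1, 0.0]
width: 0.003
gripper_force: 1.2
pos [ 0.6044 -0.0028  0.0868] yaw 89.9 polar 77.6 19.0 F [-1.2  3.1  0. ] T [ 0.54  0.17 -0.  ] j [ 0.24  0.61 -0.48  1.75  0.36  0.86 -0.4 ] 15.975
clock: 16.6
position: [0.6137, -0.0604, 0.0869]
ee_rot: [2.223, 2.218, 0.001]
force: [1.2, 3.1, 0.1]
width: 0.008
gripper_force: 1.2
pos [ 0.6137 -0.0604  0.0869] yaw 89.9 polar 88.8 -21.4 F [1.2 3.1 0.1] T [ 0.52 -0.24 -0.02] j [ 0.33  0.63 -0.48  1.72  0.36  0.88 -0.3 ] 16.6
```

```bash
python3 -m pendant '[-0.0100,-0.0072,0,0,0,0,0, -0.0101,-0.0086,0,0,0,0,0, -0.0088,-0.0098,0,0,0,0,0, -0.0073,-0.0107,0,0,0,0,0, -0.0056,-0.0114,0,0,0,0,0]'; python3 st.py
python3 -m pendant '[-0.0038,-0.0118,0,0,0,0,0, -0.0019,-0.0119,0,0,0,0,0, 0,-0.0117,0,0,0,0,0, 0.0020,-0.0112,0,0,0,0,0, 0.0039,-0.0105,0,0,0,0,0]'; python3 st.py
```

```text
clock: 17.23
position: [0.5649, -0.1018, 0.0868]
ee_rot: [2.224, 2.219, 0.0]
force: [2.4, 2.3, -0.0]
width: 0.004
gripper_force: 1.2
pos [ 0.5649 -0.1018  0.0868] yaw 89.9 polar 81.2 -65.3 F [ 2.4  2.3 -0. ] T [ 0.32 -0.55 -0.03] j [ 0.43  0.57 -0.49  1.83  0.35  0.82 -0.24] 17.225
clock: 17.85
position: [0.5078, -0.101, 0.0868]
ee_rot: [2.224, 2.219, -0.0]
force: [2.4, -0.6, 1.4]
width: 0.005
gripper_force: 1.4
pos [ 0.5078 -0.101   0.0868] yaw 89.9 polar 76.6 -107.6 F [ 2.4 -0.6  1.4] T [-0.01 -0.68  0.01] j [ 0.47  0.5  -0.5   1.97  0.35  0.76 -0.24] 17.85
```

```bash
python3 -m pendant '[0.0072,-0.0105,0,0,0,0,0, 0.0086,-0.0119,0,0,0,0,0, 0.0098,-0.0108,0,0,0,0,0, 0.0107,-0.0094,0,0,0,0,0, 0.0114,-0.0078,0,0,0,0,0]'; python3 st.py
cat > g.py <<'E'
import sys; from h import *
s=observe(); f=np.hypot(*s["force"][:2]); print("|F|",f.round(1),s["force"].round(1),s["position"].round(4)); sys.exit(f>8)
E
python3 -c "
from path import *
table(-177,3,75,15)"
```

```text
clock: 18.48
position: [0.4574, -0.0525, 0.0867]
ee_rot: [-2.224, -2.219, 0.001]
force: [2.4, -3.1, -0.3]
width: 0.003
gripper_force: 1.1
pos [ 0.4574 -0.0525  0.0867] yaw 89.9 polar 77.6 -161.6 F [ 2.4 -3.1 -0.3] T [-0.56 -0.39  0.03] j [ 0.41  0.43 -0.53  2.1   0.33  0.69 -0.34] 18.475
-177 abs [ 0.4582 -0.0534] 0.0039,-0.0022 0.0039,-0.0020 0.0040,-0.0018 0.0040,-0.0016 0.0040,-0.0014 0.0040,-0.0011 0.0039,-0.0009 0.0039,-0.0007 0.0039,-0.0005 0.0038,-0.0002 0.0038,0.0000 0.0037,0.0002 0.0036,0.0005 0.0035,0.0007 0.0034,0.0010
-222 abs [0.4482 0.0038] 0.0033,0.0022 0.0032,0.0024 0.0036,0.0026 0.0035,0.0027 0.0034,0.0029 0.0032,0.0030 0.0031,0.0032 0.0029,0.0033 0.0028,0.0034 0.0026,0.0035 0.0024,0.0036 0.0023,0.0037 0.0021,0.0037 0.0019,0.0038 0.0017,0.0039
-267 abs [0.4961 0.0455] 0.0015,0.0039 0.0013,0.0039 0.0011,0.0040 0.0009,0.0040 0.0006,0.0040 0.0004,0.0040 0.0002,0.0039 -0.0000,0.0039 -0.0002,0.0039 -0.0005,0.0038 -0.0007,0.0038 -0.0009,0.0037 -0.0011,0.0036 -0.0013,0.0035 -0.0015,0.0034
-312 abs [0.5533 0.0453] -0.0022,0.0033 -0.0024,0.0032 -0.0026,0.0041 -0.0027,0.0041 -0.0029,0.0040 -0.0030,0.0039 -0.0032,0.0037 -0.0033,0.0036 -0.0034,0.0035 -0.0035,0.0033 -0.0036,0.0031 -0.0037,0.0030 -0.0037,0.0028 -0.0038,0.0026 -0.0039,0.0024
-357 abs [ 0.6038 -0.0026] -0.0039,0.0022 -0.0039,0.0020 -0.0040,0.0018 -0.0040,0.0016 -0.0040,0.0014 -0.0040,0.0011 -0.0039,0.0009 -0.0039,0.0007 -0.0039,0.0005 -0.0038,0.0002 -0.0038,-0.0000 -0.0037,-0.0002 -0.0036,-0.0005 -0.0035,-0.0007 -0.0034,-0.0010
```

```bash
(python3 -m pendant '[0.0039,-0.0022,0,0,0,0,0]' && python3 g.py && python3 -m pendant '[0.0039,-0.0020,0,0,0,0,0]' && python3 g.py && python3 -m pendant '[0.0040,-0.0018,0,0,0,0,0]' && python3 g.py && python3 -m pendant '[0.0040,-0.0016,0,0,0,0,0]' && python3 g.py && python3 -m pendant '[0.0040,-0.0014,0,0,0,0,0]' && python3 g.py && python3 -m pendant '[0.0040,-0.0011,0,0,0,0,0]' && python3 g.py && python3 -m pendant '[0.0039,-0.0009,0,0,0,0,0]' && python3 g.py && python3 -m pendant '[0.0039,-0.0007,0,0,0,0,0]' && python3 g.py && python3 -m pendant '[0.0039,-0.0005,0,0,0,0,0]' && python3 g.py && python3 -m pendant '[0.0038,-0.0002,0,0,0,0,0]' && python3 g.py && python3 -m pendant '[0.0038,0,0,0,0,0,0]' && python3 g.py && python3 -m pendant '[0.0037,0.0002,0,0,0,0,0]' && python3 g.py && python3 -m pendant '[0.0036,0.0005,0,0,0,0,0]' && python3 g.py && python3 -m pendant '[0.0035,0.0007,0,0,0,0,0]' && python3 g.py && python3 -m pendant '[0.0034,0.0010,0,0,0,0,0]' && python3 g.py) | grep F
```

```text
|F| 3.0 [ 2.1 -2.1 -0.4] [ 0.4554 -0.0482  0.0867]False
```

```bash
python3 g.py && (python3 -m pendant '[0.0033,0.0022,0,0,0,0,0]' && python3 g.py && python3 -m pendant '[0.0032,0.0024,0,0,0,0,0]' && python3 g.py && python3 -m pendant '[0.0036,0.0026,0,0,0,0,0]' && python3 g.py && python3 -m pendant '[0.0035,0.0027,0,0,0,0,0]' && python3 g.py && python3 -m pendant '[0.0034,0.0029,0,0,0,0,0]' && python3 g.py && python3 -m pendant '[0.0032,0.0030,0,0,0,0,0]' && python3 g.py && python3 -m pendant '[0.0031,0.0032,0,0,0,0,0]' && python3 g.py && python3 -m pendant '[0.0029,0.0033,0,0,0,0,0]' && python3 g.py && python3 -m pendant '[0.0028,0.0034,0,0,0,0,0]' && python3 g.py && python3 -m pendant '[0.0026,0.0035,0,0,0,0,0]' && python3 g.py && python3 -m pendant '[0.0024,0.0036,0,0,0,0,0]' && python3 g.py && python3 -m pendant '[0.0023,0.0037,0,0,0,0,0]' && python3 g.py && python3 -m pendant '[0.0021,0.0037,0,0,0,0,0]' && python3 g.py && python3 -m pendant '[0.0019,0.0038,0,0,0,0,0]' && python3 g.py && python3 -m pendant '[0.0017,0.0039,0,0,0,0,0]' && python3 g.py) | grep F
```

```text
|F| 3.0 [ 2.1 -2.1 -0.4] [ 0.4554 -0.0482  0.0867]False
```

The guard's exit code was a numpy bool, so only the first row ran. Fixed; resuming at the second row.

```bash
sed -i 's/sys.exit(f>8)/sys.exit(int(f>8))/' g.py; (python3 -m pendant '[0.0039,-0.0020,0,0,0,0,0]' && python3 g.py && python3 -m pendant '[0.0040,-0.0018,0,0,0,0,0]' && python3 g.py && python3 -m pendant '[0.0040,-0.0016,0,0,0,0,0]' && python3 g.py && python3 -m pendant '[0.0040,-0.0014,0,0,0,0,0]' && python3 g.py && python3 -m pendant '[0.0040,-0.0011,0,0,0,0,0]' && python3 g.py && python3 -m pendant '[0.0039,-0.0009,0,0,0,0,0]' && python3 g.py && python3 -m pendant '[0.0039,-0.0007,0,0,0,0,0]' && python3 g.py && python3 -m pendant '[0.0039,-0.0005,0,0,0,0,0]' && python3 g.py && python3 -m pendant '[0.0038,-0.0002,0,0,0,0,0]' && python3 g.py && python3 -m pendant '[0.0038,0,0,0,0,0,0]' && python3 g.py && python3 -m pendant '[0.0037,0.0002,0,0,0,0,0]' && python3 g.py && python3 -m pendant '[0.0036,0.0005,0,0,0,0,0]' && python3 g.py && python3 -m pendant '[0.0035,0.0007,0,0,0,0,0]' && python3 g.py && python3 -m pendant '[0.0034,0.0010,0,0,0,0,0]' && python3 g.py) | grep F
```

```text
|F| 4.5 [ 2.8 -3.5  0.5] [ 0.4544 -0.0451  0.0868]
|F| 4.3 [ 2.6 -3.4  0.5] [ 0.4525 -0.0413  0.0867]
|F| 3.1 [ 2.  -2.3 -0.3] [ 0.4506 -0.0372  0.0867]
|F| 3.2 [ 1.1 -3.1 -0.3] [ 0.4492 -0.0332  0.0867]
|F| 2.9 [ 1.8 -2.3  0.8] [ 0.4481 -0.0291  0.0867]
|F| 4.0 [ 2.3 -3.2 -0.1] [ 0.4472 -0.0252  0.0867]
|F| 4.5 [ 2.2 -4.  -0.2] [ 0.4465 -0.0213  0.0867]
|F| 3.5 [ 2.4 -2.5  0.6] [ 0.446  -0.0174  0.0867]
|F| 3.6 [ 1.8 -3.2  0.3] [ 0.4458 -0.0136  0.0867]
|F| 4.4 [ 1.8 -4.   0.1] [ 0.4457 -0.0098  0.0867]
|F| 3.2 [ 1.3 -2.9 -0.5] [ 0.4458 -0.006   0.0867]
|F| 3.7 [ 0.7 -3.6  0.4] [ 0.4463 -0.0024  0.0866]
|F| 3.4 [-0.3 -3.4  0.2] [0.4471 0.0011 0.0866]
|F| 2.6 [-0.4 -2.5 -0.5] [0.4481 0.0045 0.0866]
```

```bash
(python3 -m pendant '[0.0033,0.0022,0,0,0,0,0]' && python3 g.py && python3 -m pendant '[0.0032,0.0024,0,0,0,0,0]' && python3 g.py && python3 -m pendant '[0.0036,0.0026,0,0,0,0,0]' && python3 g.py && python3 -m pendant '[0.0035,0.0027,0,0,0,0,0]' && python3 g.py && python3 -m pendant '[0.0034,0.0029,0,0,0,0,0]' && python3 g.py && python3 -m pendant '[0.0032,0.0030,0,0,0,0,0]' && python3 g.py && python3 -m pendant '[0.0031,0.0032,0,0,0,0,0]' && python3 g.py && python3 -m pendant '[0.0029,0.0033,0,0,0,0,0]' && python3 g.py && python3 -m pendant '[0.0028,0.0034,0,0,0,0,0]' && python3 g.py && python3 -m pendant '[0.0026,0.0035,0,0,0,0,0]' && python3 g.py && python3 -m pendant '[0.0024,0.0036,0,0,0,0,0]' && python3 g.py && python3 -m pendant '[0.0023,0.0037,0,0,0,0,0]' && python3 g.py && python3 -m pendant '[0.0021,0.0037,0,0,0,0,0]' && python3 g.py && python3 -m pendant '[0.0019,0.0038,0,0,0,0,0]' && python3 g.py && python3 -m pendant '[0.0017,0.0039,0,0,0,0,0]' && python3 g.py) | grep F
```

```text
|F| 2.2 [-0.3 -2.2 -0.2] [0.4503 0.0078 0.0867]
|F| 2.8 [-0.7 -2.8  0.4] [0.4528 0.011  0.0866]
|F| 2.9 [-0.2 -2.9  0. ] [0.4556 0.0145 0.0867]
|F| 3.2 [-0.9 -3.1 -0.2] [0.4584 0.018  0.0867]
|F| 2.5 [-0.5 -2.5  0.7] [0.4612 0.0215 0.0867]
|F| 1.9 [-1.2 -1.5  0.2] [0.4642 0.0247 0.0867]
|F| 2.3 [-1.9 -1.2  0.8] [0.4674 0.0278 0.0867]
|F| 2.9 [-1.9 -2.2 -1. ] [0.4708 0.0307 0.0867]
|F| 2.2 [-1.6 -1.6 -0.2] [0.4742 0.0335 0.0867]
|F| 1.6 [-1.4 -0.6  0.4] [0.4777 0.0361 0.0867]
|F| 2.8 [-2.3 -1.5  0.3] [0.4813 0.0385 0.0867]
|F| 2.1 [-2.  -0.5  0.6] [0.4851 0.0407 0.0867]
|F| 2.8 [-2.  -2.  -0.4] [0.4888 0.0427 0.0867]
|F| 1.4 [-1.3 -0.6 -0.6] [0.4926 0.0446 0.0867]
|F| 2.2 [-1.8 -1.3  0.2] [0.4965 0.0462 0.0867]
```

```bash
(python3 -m pendant '[0.0015,0.0039,0,0,0,0,0]' && python3 g.py && python3 -m pendant '[0.0013,0.0039,0,0,0,0,0]' && python3 g.py && python3 -m pendant '[0.0011,0.0040,0,0,0,0,0]' && python3 g.py && python3 -m pendant '[0.0009,0.0040,0,0,0,0,0]' && python3 g.py && python3 -m pendant '[0.0006,0.0040,0,0,0,0,0]' && python3 g.py && python3 -m pendant '[0.0004,0.0040,0,0,0,0,0]' && python3 g.py && python3 -m pendant '[0.0002,0.0039,0,0,0,0,0]' && python3 g.py && python3 -m pendant '[0,0.0039,0,0,0,0,0]' && python3 g.py && python3 -m pendant '[-0.0002,0.0039,0,0,0,0,0]' && python3 g.py && python3 -m pendant '[-0.0005,0.0038,0,0,0,0,0]' && python3 g.py && python3 -m pendant '[-0.0007,0.0038,0,0,0,0,0]' && python3 g.py && python3 -m pendant '[-0.0009,0.0037,0,0,0,0,0]' && python3 g.py && python3 -m pendant '[-0.0011,0.0036,0,0,0,0,0]' && python3 g.py && python3 -m pendant '[-0.0013,0.0035,0,0,0,0,0]' && python3 g.py && python3 -m pendant '[-0.0015,0.0034,0,0,0,0,0]' && python3 g.py) | grep F
```

```text
|F| 3.2 [-2.  -2.5  0.3] [0.5004 0.0477 0.0867]
|F| 3.0 [-2.7 -1.3  0. ] [0.5043 0.049  0.0867]
|F| 2.6 [-2.4 -1.1 -1.1] [0.5083 0.05   0.0867]
|F| 2.6 [-1.6 -2.1  0.3] [0.5123 0.0509 0.0867]
|F| 4.0 [-3.4 -2.  -0.1] [0.5163 0.0515 0.0867]
|F| 2.8 [-2.6 -0.9 -0.3] [0.5203 0.0518 0.0867]
|F| 3.6 [-2.6 -2.4  0.1] [0.5242 0.052  0.0867]
|F| 4.2 [-3.8 -1.7  0.3] [0.528  0.052  0.0867]
|F| 3.9 [-3.  -2.5  0.4] [0.5319 0.0517 0.0866]
|F| 3.7 [-3.3 -1.8 -1. ] [0.5356 0.0512 0.0866]
|F| 5.6 [-5.2 -2.1 -0.3] [0.5394 0.0504 0.0866]
|F| 5.0 [-4.6 -1.9 -0.7] [0.5431 0.0496 0.0866]
|F| 4.5 [-4.3 -1.5 -0. ] [0.5469 0.0486 0.0867]
|F| 10.6 [-10.6  -0.2   3.9] [0.5492 0.0476 0.0865]
```

```bash
python3 -m pendant '[-0.0005,0.0012,0,0,0,0,0]'|grep force; python3 st.py; python3 -m pendant '[-0.0004,0.0010,0,0,0,0,0]'|grep force; python3 st.py
```

```text
force: [-11.9, 0.1, 5.0]
gripper_force: 6.5
pos [0.5496 0.0475 0.0864] yaw 89.9 polar 77.7 76.2 F [-11.9   0.1   5. ] T [ 0.06  2.26 -0.18] j [ 0.18  0.55 -0.51  1.88  0.36  0.8  -0.52] 24.1
force: [-14.1, 1.8, 5.9]
gripper_force: 7.3
pos [0.55   0.0473 0.0863] yaw 89.9 polar 77.6 75.8 F [-14.1   1.8   5.9] T [ 0.07  2.53 -0.18] j [ 0.18  0.55 -0.51  1.88  0.36  0.81 -0.52] 24.225
```

Force climbs steeply to 14 N with no advance, so this is the stop. I'm backing off, rising clear and checking.

```bash
python3 -m pendant '[0,-0.004,0,0,0,0,0, 0,-0.012,0,0,0,0,0, 0,-0.004,-0.03,0,0,0,0, 0,0,-0.05,0,0,0,0, 0,0,-0.06,0,0,0,0, -0.05,-0.03,-0.04,0,0,0,0, -0.06,-0.03,0,0,0,0,0, -0.06,-0.03,0,0,0,0,0, -0.06,-0.03,0,0,0,0,0, -0.06,0,0,0,0,0,0]'; python3 -m pendant '[-0.06,0,0,0,0,0,0, 0,0,0,0,0,0,0, 0,0,0,0,0,0,0]'
python3 - <<'E'
from h import *
a=get_image("scene"); b=get_image("top")
cv2.imwrite("pics/end.png",np.vstack([cv2.resize(a[60:380,60:450],(560,300)),cv2.resize(b[110:310,100:460],(560,300))])[:,:,::-1])
E
```

```text
clock: 25.48
position: [0.4202, -0.2269, 0.2631]
ee_rot: [2.222, 2.217, -0.0]
force: [2.8, 0.1, -0.0]
width: 0.001
gripper_force: 0.0
clock: 25.85
position: [0.4218, -0.2846, 0.2622]
ee_rot: [2.223, 2.219, 0.001]
force: [0.3, 0.2, 0.4]
width: 0.005
gripper_force: 0.0
```

View pics/end.png

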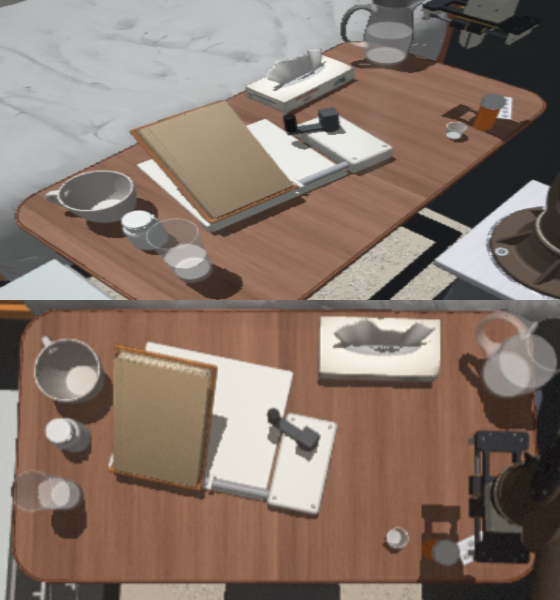

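The picture shows the rest well raised, the crank on the shaft with its handle at upper left, and the bystanders in place. One numeric check of the tilt and seating, then hand in.

Run:
```python
from h import *
y=np.radians(-10); S=np.array([[np.cos(y),-np.sin(y),0],[np.sin(y),np.cos(y),0],[0,0,1]]); o=np.array([.531,-.028,0])
c=cam("top"); s=cam("scene")
print("seen top upper corner",100+213*.643,110+62*.667, "scene upper corners ~",60+237*390/560,60+101*320/300,"/",60+133*390/560,60+130*320/300)
for a in(.5,.6,.7,.75):
    for Y in(174.5,349.5):
        p=np.array([-115+262*np.cos(a)-np.sin(a)*10,Y,30+262*np.sin(a)+10*np.cos(a)])/1e3; P=o+S@p; print(a,Y,proj(c,P).round(0),proj(s,P).round(0))
for z in(.117,.147): print("hub top if bottom at",z-.064,proj(s,[.531,-.028,z]).round(1),"seen",60+327*390/560,60+115*320/300)
```

```text
seen top upper corner 236.959 151.35399999999998 scene upper corners ~ 225.05357142857142 167.73333333333335 / 152.625 198.66666666666666
0.5 174.5 [244. 145.] [209. 172.]
0.5 349.5 [180. 132.] [147. 204.]
0.6 174.5 [242. 148.] [211. 169.]
0.6 349.5 [177. 135.] [148. 202.]
0.7 174.5 [240. 153.] [214. 167.]
0.7 349.5 [174. 139.] [149. 200.]
0.75 174.5 [239. 155.] [215. 166.]
0.75 349.5 [172. 141.] [150. 200.]
hub top if bottom at 0.053000000000000005 [288.9 178.4] seen 287.7321428571429 182.66666666666669
hub top if bottom at 0.08299999999999999 [289.  170.3] seen 287.7321428571429 182.66666666666669
```

```bash
python3 -c "from cell import sign_off; print(sign_off())"
```

```text
the job is handed in; nothing more can be done
None
```

The crank is fully down on the shaft and was wound about 1.84 turns clockwise to the hard stop, with the rest up at about 0.75 rad and nothing else visibly moved; the one rough moment was a brief 47 N sideways push on the handle, early in the first turn.

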